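Fit the stirring crank to the wax pot

TASK

Fit the blue stirring crank onto the square shaft on the lid of the wax pot, wooden grip upwards and foot fully home on the collar, and then slide the red-gripped latch over the crank's foot, right to its end stop, so that it cannot lift off. Let go of everything, and leave the candle, the mould and the mug where they stand.

Things in the scene. Friction and masses are not known exactly. Their poses are not given: they have to be found in the camera images.
- crank: Loose crank, about 0.32 kg, standing on its foot: blue flat-sided hub 40 x 40 mm, 60 mm high, on a round steel foot flange 84 mm across, 8 mm thick. A square bore 20 x 20 mm, parallel to the hub's sides, goes right through both. Origin: centre of the flange's underside, on the bore's axis; z up the bore, x along the arm. Grip the hub across its y sides (40 mm), above the flange.
- crank_grip (a point): Centre of the top of the crank's upright wooden grip, 26 mm thick, 70 mm high; it is at x = 112 mm, 112 mm above the crank's underside. It stands on the aluminium arm, 18 mm wide, which leaves the hub 30 to 42 mm above the underside and ends at x = 124 mm.
- pot: Fixed steel wax pot, 248 mm across; lid top 100 mm above the table. Origin: centre of its underside; z up. A collar 72 mm across and 25 mm high stands on the lid's middle, with the square shaft in it. The latch lies on the pot's -x side, on a grey track 34 mm above the lid: the crank's arm must not stand over it; pointing towards the pot's +x, it is clear.
- pot_seat (a point): Centre of the collar's top face, on the shaft's axis, 125 mm above the table: here the underside of the crank's flange comes to rest. Axes as those of the pot.
- shaft_top (a point): Centre of the brass shaft's top, 55 mm above the seat. The shaft is 18 mm square, a little narrower over its last 4 mm. Its angle about the vertical is NOT measured (these axes are the pot's) and differs each time: find it by looking or by touch. It is stiff to turn (0.2 N m), but turns with a crank that is on. The crank fits at any of the four quarter turns, with 6 degrees of play.
- latch (a joint): Travel of the latch along the pot's +x, towards the shaft, in m: 0 = open, 0.035 = closed at its end stop. Starts at 0 to 0.012, clear of the flange; takes about 3 N to slide and stays where left. Its aluminium tongue (36 mm wide, 5 mm thick) runs 10.5 mm above the collar, so passes over the 8 mm flange only if the crank is fully home. Closed, its tip is 31 mm from the shaft's axis.
- latch_grip (a point): Top centre of the latch's red grip, moving with it: an upright block 20 mm along the slide, 16 mm across it and 32 mm high, standing on the tongue. When closed it is 65 mm from the shaft's axis. Axes as those of the pot.
- candle: Bystander: loose ivory pillar candle, 50 mm across and 75 mm high, upright; origin at the centre of its underside.
- mould: Bystander: loose teal candle mould with six compartments, 100 x 150 mm and 35 mm high; origin at the centre of its underside.
- mug: Bystander: loose white mug, 80 mm across and 90 mm high; origin at the centre of its underside.

How it is judged (in metres and radians):
On the way, in this order (a step that is already met when the one before it is completed fails the run):
1. the crank is fully home on the shaft (horizontal distance between crank and pot_seat below 0.004 m and z of crank in the frame of pot_seat between -0.003 and 0.0025 m and angle between crank's own z axis and vertical below 0.06 rad), for 0.2 s.
2. the latch is slid to its end stop over the foot of the seated crank (all of step 1 and value of joint latch above 0.032 m), for 0.2 s.
At the end, for the whole second after the job is handed in: The crank sits upright on the shaft: its underside within 2.5 mm of the collar's top, its axis within 4 mm of the shaft's axis, tilted less than 0.06 rad, and at rest; the latch is within 3 mm of its end stop, over the crank's foot (all of step 2 and linear speed of crank below 0.02 m/s and angular speed of crank below 0.1 rad/s); the robot touches nothing.
It fails at once if the candle is shifted more than 20 mm or tipped (distance of candle from where it was at the start of the episode above 0.02 m or angle between candle's own z axis and vertical above 0.3 rad).
It fails at once if the mould is shifted more than 20 mm or tipped (distance of mould from where it was at the start of the episode above 0.02 m or angle between mould's own z axis and vertical above 0.3 rad).
It fails at once if the mug is shifted more than 20 mm or tipped (distance of mug from where it was at the start of the episode above 0.02 m or angle between mug's own z axis and vertical above 0.3 rad).
It also fails if it takes over 72 s, if anything falls off the work surface, if the arm or the gripper's body presses on something with over 40 N, if the wrist force passes 120 N, or if a joint passes its speed limit or range.

ROBOT

A 6-joint arm with a two-finger parallel gripper is mounted at the origin on the work surface. World frame = base frame: x ahead of the robot, y to its left, z up, the work surface at z = 0. Lengths are in mm, angles in degrees, forces in N, time in s.
With the tool pointing down it reaches from about 350 to 850 mm from the base axis. Payload 8.1 kg.
Tool frame: the origin (TCP) lies midway between the tips of the shut fingers; the grasp point (between the pads) lies 19 mm behind it; z points along the fingers, y is the line along which they close (so a half turn about z gives the same grasp; the last joint's range is limited). The gripper opens to 85 mm and grips with 20 to 120 N. Pads are 22 mm wide; open, the fingers measure 114 mm over their backs; the gripper's body (76 mm by 85 mm) begins 54 mm behind the grasp point. The pads swing forward as they close: fully open they stand 13 mm farther back than shut.
Start: joints at [64.893, 7.471, 85.268, -0, 87.261, -4.893], TCP at [207.295, 563.058, 231.292] pointing down, gripper open.
Joint ranges: [-169.43, 169.43], [-51.17, 129.36], [1.28, 143.12], [-76.62, 256.62], [0, 156.53], [-152.29, 152.29]. Speed limits (degrees/s): [136.94, 136.94, 159.86, 180, 180, 180].

INTERFACE

Orientations are given as [roll, pitch, yaw] about the fixed x, y, z axes, in that order (R = Rz(yaw) Ry(pitch) Rx(roll)).
In Python, from bench import sensors, optics, r gives the robot as it stands.
- The arm moves only by the tool apply_moves, never from a script. Its argument "targets" is a list of rows, each a list of 7 numbers: the shift along the tool's x, y, z in mm, then the turn, a rotation vector about the tool's x, y, z in rad, then the closure, from 0 (fully open) to 1 (shut). In form: [[x, y, z, wx, wy, wz, claw], ...]. A call has 1 to 20 rows; each row shifts and turns the commanded pose from where the row before left it, along the tool's axes as they then stand; what a row does not reach is not made up. A row lasts 1/8 s, in which the tool goes at most 62.5 mm and 10.7 degrees, less where a joint would pass 70% of its speed; a pose out of reach is approached as far as the arm can. A call is refused whole if a number of a shift passes 62.5 or a number of a turn 0.188, either way. A call with a gripper value outside its range is refused whole. The fingers move at their own pace and stop on an object; "force" is the grip in N (left out, the last holds). Time passes only in rows, so rows that do not move let the fingers close. It gives the time, the measured TCP pose, the force, the opening and the grip force at its end, in the units of the state.
- sensors.sense(): the state, without advancing time (a new reading comes with each control period).
- optics.snapshot(name): name is "side" or "top" or "wrist"; returns the picture (480x640x3 uint8, red, green, blue); there is no depth.
- optics.get_calibration(name): a dict with "camera_matrix" (3x3 intrinsics, pixels), "pose" (4x4, takes a point from camera to world coordinates). Camera axes: x right, y down, z forward; pixel columns grow to the right and rows downward; lengths in mm; the calibration is good to about 2 mm. A picture is of the moment at which its call begins: read the wrist's pose just before it. get_calibration takes no time and is no camera call; for the wrist camera it gives the pose at the moment of the call.
- r.hand_in(): hands the job in; it is judged then, once.
The state is a dict: "time": time; "joint_pos": joint angles; "qd": joint speeds; "joint_efforts": joint torques, N m; "tool_pos": TCP position; "tcp_rot": TCP orientation; "ft_force": force on the tool from outside, world axes, zero at the start; "wrist_torque": the same for the moment, N m; "finger_gap": finger opening in mm; "grip_force": force on a finger pad.
Only numpy, scipy, OpenCV 4.12 (cv2) and the standard library are available. Lean on these libraries where they do the work, as an engineer would, in place of code of your own. Each camera call takes 0.05 s, during which the arm holds its last target. There are 200 camera calls.

## Working session

There is one attempt and no reset: what is moved stays moved. The work goes in short steps, Python scripts to look and compute and a tool call to move; the robot and the scene stay as the last step left them, time stands still between calls to the robot, and variables do not carry over. Pictures are saved under pics/ and viewed, at most 10 in all, crops included, and the job is handed in when it is done.

Besides the shell and the picture viewer there is one more tool, called after "Request:" by a JSON object that holds its "fn" and its "kwargs", one argument or row to a line. apply_moves: Moves the arm, as the interface text tells. Its arguments: {"type":"object","properties":{"targets":{"type":"array"},"force":{"type":"number"}},"required":["targets"]}

```bash
ls; mkdir -p pics; python3 - <<'E'
from bench import sensors, optics, r
import cv2
s=sensors.sense();print(s)
for n in ("top","side"):
    im=optics.snapshot(n);cv2.imwrite(f"pics/{n}0.png",im[...,::-1]);c=optics.get_calibration(n);print(n,c)
E
```

```text
pics
{'time': 0.0, 'joint_pos': array([ 6.48925379e+01,  7.51522507e+00,  8.53308662e+01, -1.94801980e-03,
        8.72636155e+01, -4.89178515e+00]), 'qd': array([ 0.02599785, -0.11901617,  0.15472506, -0.09602698,  0.05413654,
       -0.08220124]), 'joint_efforts': array([ 4.03128724e-03, -5.69392741e+01, -5.00563395e+01, -1.31839175e-05,
        1.49739330e-02,  4.22630558e-05]), 'tool_pos': array([207.06597933, 562.52391101, 230.22803311]), 'tcp_rot': array([-1.79890527e+02, -7.41660480e-03,  1.59784411e+02]), 'ft_force': array([ 0.17885546,  0.70641175, -0.05120913]), 'wrist_torque': array([-0.05376119,  0.02015992, -0.02391347]), 'grip_force': 0.0, 'finger_gap': 85.19046642394586}
top {'camera_matrix': array([[578.33384681,   0.        , 320.91922566],
       [  0.        , 578.33384681, 236.46201566],
       [  0.        ,   0.        ,   1.        ]]), 'pose': array([[-1.06626453e-02, -9.82786195e-01,  1.84438615e-01,
         2.63339568e+02],
       [-9.99775558e-01,  1.38548158e-02,  1.60273894e-02,
        -1.08795494e+02],
       [-1.83068601e-02, -1.84226325e-01, -9.82713346e-01,
         1.37925524e+03],
       [ 0.00000000e+00,  0.00000000e+00,  0.00000000e+00,
         1.00000000e+00]])}
side {'camera_matrix': array([[476.66586155,   0.        , 323.80357412],
       [  0.        , 476.66586155, 247.64586348],
       [  0.        ,   0.        ,   1.        ]]), 'pose': array([[ 8.83298134e-01, -3.52732324e-01,  3.08811130e-01,
         2.16615181e+02],
       [-4.68590739e-01, -6.44055817e-01,  6.04660916e-01,
        -6.88121213e+02],
       [-1.43918460e-02, -6.78801895e-01, -7.34180402e-01,
         8.54599891e+02],
       [ 0.00000000e+00,  0.00000000e+00,  0.00000000e+00,
         1.00000000e+00]])}
```

View pics/top0.png

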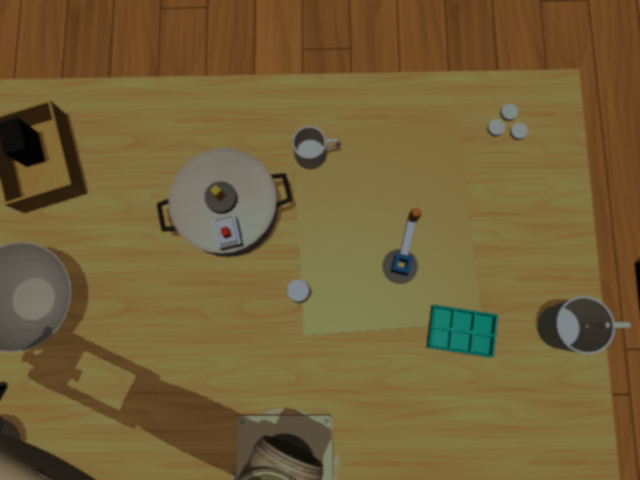

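View pics/side0.png

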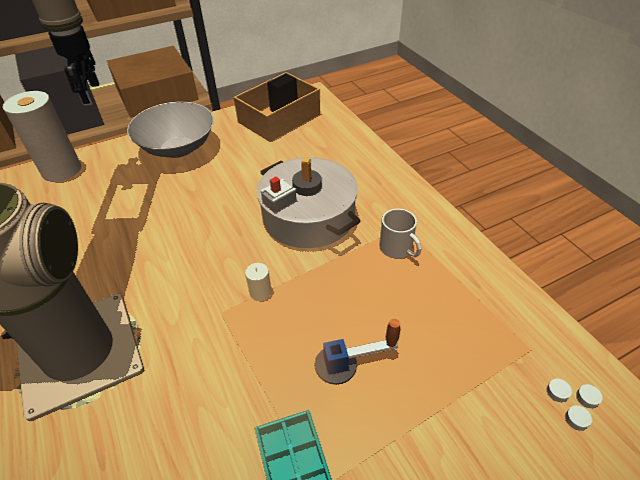

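Top view: pot shaft near (217,190), red latch grip (226,232), crank hub (402,262) with its arm up to the grip at (415,213), candle (298,291), mug (310,147), mould (462,331). Side view agrees: hub (337,352), grip (393,328), shaft (306,170), latch grip (275,184).

```bash
cat > h.py <<'E'
import numpy as np, cv2
from bench import sensors, optics, r
def ray(c,uv):
    d=np.linalg.inv(c["camera_matrix"])@np.array([uv[0],uv[1],1.]); P=c["pose"]
    return P[:3,3], P[:3,:3]@d
def plane(c,uv,z):
    o,d=ray(c,uv); return o+d*(z-o[2])/d[2]
def tri(c1,u1,c2,u2):
    (a,d),(b,e)=ray(c1,u1),ray(c2,u2)
    s,t=np.linalg.lstsq(np.c_[d,-e],b-a,rcond=None)[0]; p,q=a+s*d,b+t*e
    return (p+q)/2,np.linalg.norm(p-q)
def proj(c,p):
    P=np.linalg.inv(c["pose"]); q=c["camera_matrix"]@(P[:3,:3]@np.array(p)+P[:3,3]); return q[:2]/q[2]
RNG=dict(red=[((0,150,80),(6,255,255)),((174,150,80),(180,255,255))],blue=[((100,100,30),(125,255,255))],grip=[((6,180,60),(13,255,200))],brass=[((17,140,60),(28,255,255))],teal=[((80,120,50),(95,255,255))])
def mask(im,col,box=None):
    h=cv2.cvtColor(im,cv2.COLOR_RGB2HSV); m=sum(cv2.inRange(h,*x) for x in RNG[col])
    if box is not None:
        k=np.zeros_like(m); x0,y0,x1,y1=box; k[y0:y1,x0:x1]=1; m=m*k
    return m
def blob(m):
    n,l,s,c=cv2.connectedComponentsWithStats(m); i=1+np.argmax(s[1:,4]) if n>1 else 0
    return c[i],s[i],(l==i)
E
python3 - <<'E'
from h import *
B={"top":dict(red=(200,210,250,250),blue=(380,240,420,285),grip=(400,200,430,225),brass=(205,178,232,202)),
   "side":dict(red=(260,170,290,200),blue=(315,330,355,375),grip=(380,312,405,350),brass=(297,150,316,185))}
C={};U={}
for n in B:
    im=cv2.imread(f"pics/{n}0.png")[...,::-1];C[n]=optics.get_calibration(n)
    for k,b in B[n].items():
        c,s,l=blob(mask(im,k,b));U[n,k]=c;print(n,k,c.round(1),s)
for k in B["top"]: print(k,*tri(C["top"],U["top",k],C["side"],U["side",k]))
E
python3 - <<'E'
import cv2,numpy as np
a=cv2.imread('pics/top0.png');s=cv2.imread('pics/side0.png')
f=lambda i,x,y,w,h:cv2.resize(i[y:y+h,x:x+w],(400,300),interpolation=cv2.INTER_CUBIC)
cv2.imwrite('pics/crop0.png',np.vstack([np.hstack([f(a,180,165,80,60+0),f(a,370,205,80,60)]),np.hstack([f(s,250,150,80,60),f(s,310,310,100,75)])]))
E
```

```text
top red [225.  231.4] [222 228   7   8  46]
top blue [401.8 263.5] [392 253  21  22 271]
top grip [416.9 215. ] [415 213   4   4   7]
top brass [215.3 190.6] [211 186  10  11  71]
side red [275.  184.2] [270 177  11  16 125]
side blue [341.5 354.1] [331 339  17  32 222]
side grip [392.8 333.9] [388 323  12  24 190]
side brass [304.6 159.4] [297 156  13   8  44]
red [507.22991008 119.24254011 152.19825629] 1.0675484040054335
blue [ 454.18235773 -276.90968775   34.5194463 ] 11.314668243638279
grip [ 554.00925233 -308.38306407   78.43273089] 1.0948805299175877
brass [592.33165739 136.87015422 179.44488693] 0.38166379011585877
```

View pics/crop0.png

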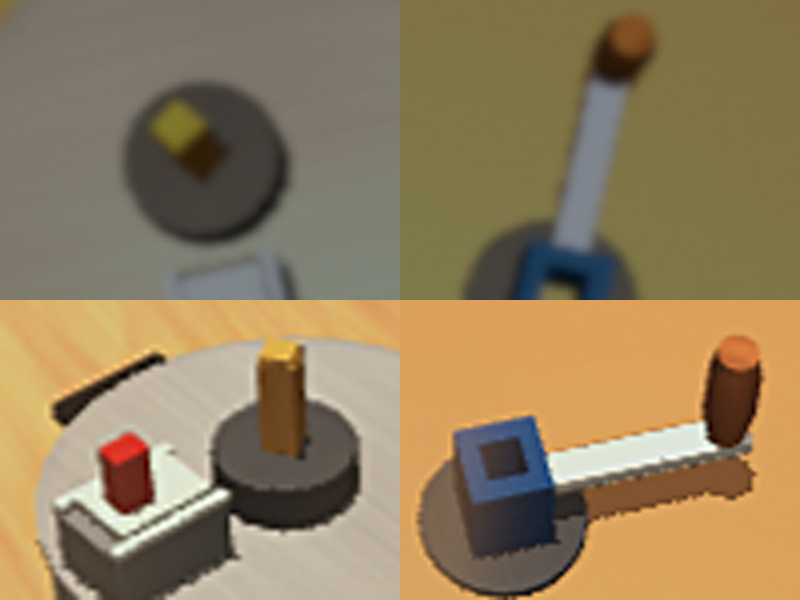

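```bash
cat >> h.py <<'E'
from scipy.spatial.transform import Rotation as Ro
def tool():
    s=sensors.sense(); return np.array(s["tool_pos"]),Ro.from_euler("xyz",s["tcp_rot"],degrees=True).as_matrix()
def go(p,yaw):
    "shift in present tool axes, and tool-z turn (deg), to TCP p with tool down at yaw"
    t,R=tool(); e=Ro.from_matrix(R).as_euler("xyz",degrees=True)
    Rt=Ro.from_euler("xyz",[180,0,yaw],degrees=True).as_matrix(); w=Ro.from_matrix(R.T@Rt).as_rotvec()
    print("from",t.round(1),e.round(2),"shift(now axes)",(R.T@(np.array(p)-t)).round(1),"shift(target axes)",(Rt.T@(np.array(p)-t)).round(1),"turn rad",w.round(4))
E
python3 - <<'E'
from h import *
t,R=tool();c=optics.get_calibration("wrist");P=c["pose"]
print((R.T@(P[:3,3]-t)).round(1),(R.T@P[:3,:3]).round(3),c["camera_matrix"])
go([520,100,340],192)
E
```

```text
[ 7.480e+01  1.000e-01 -1.433e+02] [[ 0.    -0.956 -0.293]
 [ 1.     0.     0.001]
 [-0.001 -0.293  0.956]] [[387.40556118   0.         316.1514955 ]
 [  0.         387.40556118 237.77147742]
 [  0.           0.           1.        ]]
from [207.1 562.6 230.4] [-1.7990e+02 -1.0000e-02  1.5979e+02] shift(now axes) [-453.5 -326.2 -109.2] shift(target axes) [-209.9 -517.6 -109.6] turn rad [-0.0016 -0.0006 -0.5623]
```

Request:
{"fn": "apply_moves", "kwargs": {
  "targets": [
    [0, 0, -25, 0, 0, -0.187, 0],
    [0, 0, -25, 0, 0, -0.187, 0],
    [0, 0, -20, 0, 0, -0.187, 0],
    [-25, -48, 0, 0, 0, 0, 0],
    [-25, -48, 0, 0, 0, 0, 0],
    [-25, -48, 0, 0, 0, 0, 0],
    [-25, -48, 0, 0, 0, 0, 0],
    [-25, -48, 0, 0, 0, 0, 0],
    [-25, -48, 0, 0, 0, 0, 0],
    [-25, -48, 0, 0, 0, 0, 0],
    [-25, -48, 0, 0, 0, 0, 0],
    [-25, -48, 0, 0, 0, 0, 0],
    [-22, -48, 0, 0, 0, 0, 0],
    [0, 0, 0, 0, 0, 0, 0],
    [0, 0, 0, 0, 0, 0, 0]
  ]
}}

```text
time: 1.98
tool_pos: [547.9, 144.5, 300.8]
tcp_rot: [180.0, -0.1, -168.1]
ft_force: [0.5, 0.3, -0.1]
finger_gap: 85.4
grip_force: 0.0
```

```bash
python3 - <<'E'
from h import *
go([555,130,300],192)
c=optics.get_calibration("wrist");im=optics.snapshot("wrist");cv2.imwrite("pics/w1.png",im[...,::-1]);np.savez("w1",**c)
E
```

```text
from [547.9 144.5 300.8] [ 1.7997e+02 -7.0000e-02 -1.6811e+02] shift(now axes) [ -4.  -15.7   0.7] shift(target axes) [ -4.  -15.7   0.8] turn rad [ 0.0005 -0.0011 -0.002 ]
```

View pics/w1.png

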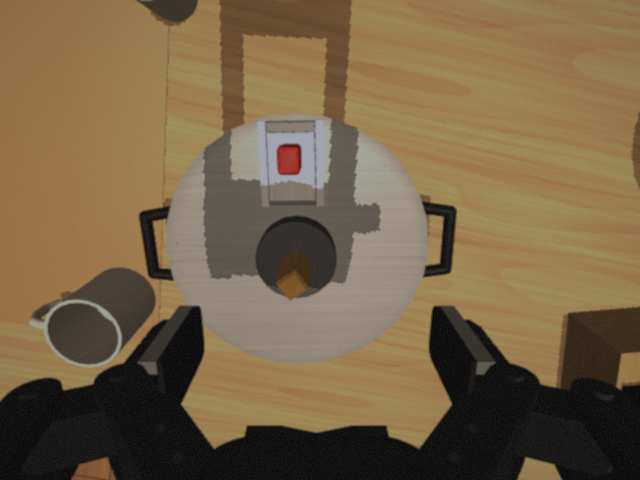

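Wrist view: shaft top at (292,285), collar disc centred (296,257), red latch grip top (289,159), tracks nearly upright in the picture.

```bash
python3 - <<'E'
from h import *
im=cv2.imread("pics/w1.png")[...,::-1];c=dict(np.load("w1.npz"))
h=cv2.cvtColor(np.ascontiguousarray(im),cv2.COLOR_RGB2HSV)
for y in range(246,304,4): print(y,[tuple(h[y,x]) and int(h[y,x,2]) for x in range(268,320,4)],[int(h[y,x,1]) for x in range(268,320,4)])
m=mask(im,"red",(265,130,315,190));u,s,l=blob(m);print(u,s)
cr=cv2.resize(im[240:305,255:340],(680,520),interpolation=cv2.INTER_CUBIC)
cv2.imwrite("pics/w1c.png",cr[...,::-1])
# pot rim & collar
R=plane(c,u,172.5);print("red",R,"shaft",plane(c,(292,285),180))
E
```

```text
246 [54, 52, 53, 54, 52, 51, 54, 53, 49, 53, 48, 52, 51] [42, 39, 48, 38, 34, 35, 47, 34, 47, 29, 48, 34, 30]
250 [51, 49, 52, 51, 51, 50, 50, 67, 56, 50, 49, 51, 50] [45, 42, 29, 40, 35, 31, 51, 137, 77, 36, 26, 35, 41]
254 [54, 50, 52, 53, 54, 62, 66, 67, 61, 49, 52, 52, 49] [33, 41, 29, 34, 38, 99, 151, 167, 171, 57, 59, 34, 26]
258 [53, 52, 52, 56, 65, 70, 66, 66, 61, 65, 52, 52, 49] [24, 34, 34, 46, 149, 138, 158, 174, 171, 145, 39, 39, 31]
262 [49, 54, 51, 59, 67, 68, 62, 64, 63, 60, 60, 49, 50] [31, 38, 30, 91, 160, 135, 169, 143, 162, 174, 119, 31, 31]
266 [50, 47, 49, 66, 69, 67, 65, 62, 63, 61, 65, 52, 47] [36, 49, 31, 135, 155, 141, 153, 160, 166, 142, 173, 49, 33]
270 [53, 49, 49, 66, 67, 66, 73, 77, 61, 62, 61, 48, 51] [29, 42, 26, 151, 145, 162, 150, 159, 180, 169, 163, 32, 35]
274 [50, 50, 53, 68, 68, 88, 101, 97, 65, 62, 64, 50, 48] [36, 36, 43, 150, 154, 171, 159, 163, 169, 156, 135, 31, 37]
278 [51, 47, 57, 75, 100, 114, 124, 118, 91, 60, 60, 48, 48] [35, 38, 76, 173, 166, 166, 167, 164, 157, 174, 157, 32, 37]
282 [49, 50, 87, 102, 123, 123, 123, 121, 112, 89, 61, 53, 47] [26, 41, 147, 160, 164, 160, 162, 171, 159, 155, 146, 34, 38]
286 [90, 68, 56, 124, 121, 124, 124, 124, 128, 104, 76, 52, 49] [37, 41, 41, 162, 169, 165, 162, 167, 159, 162, 148, 49, 31]
290 [151, 122, 81, 88, 123, 121, 126, 128, 127, 117, 80, 79, 79] [42, 48, 38, 61, 172, 169, 162, 159, 161, 155, 45, 39, 32]
294 [152, 151, 149, 114, 97, 127, 129, 125, 95, 77, 78, 110, 153] [45, 46, 44, 42, 103, 163, 162, 161, 91, 40, 43, 42, 45]
298 [152, 151, 149, 152, 153, 135, 128, 134, 141, 150, 153, 154, 154] [44, 44, 43, 44, 42, 110, 114, 44, 42, 41, 43, 45, 41]
302 [147, 150, 151, 151, 151, 153, 154, 153, 149, 152, 151, 154, 154] [42, 44, 42, 42, 42, 43, 43, 43, 46, 45, 44, 43, 43]
[288.50338983 159.44067797] [278 146  22  28 590]
red [504.70457899 116.1877674  172.5       ] shaft [593.34193852 136.10847158 180.        ]
```

View pics/w1c.png

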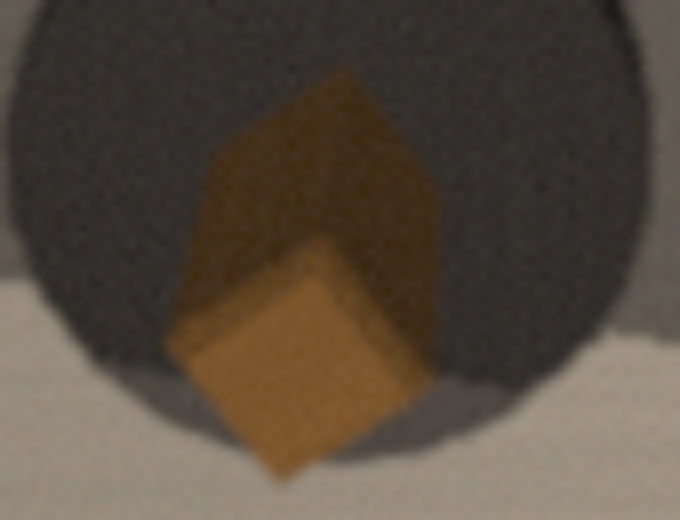

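```bash
cat >> h.py <<'E'
def rect(m,c,z):
    cn=max(cv2.findContours(m.astype(np.uint8),cv2.RETR_EXTERNAL,cv2.CHAIN_APPROX_NONE)[0],key=cv2.contourArea)[:,0]
    w=np.array([plane(c,p,z)[:2] for p in cn],np.float32); return cv2.minAreaRect(w),w
def circ(m,c,z):
    _,w=rect(m,c,z); return cv2.minEnclosingCircle(w)
E
python3 - <<'E'
from h import *
im=cv2.imread("pics/w1.png")[...,::-1].copy();c=dict(np.load("w1.npz"))
h=cv2.cvtColor(im,cv2.COLOR_RGB2HSV)
K=np.zeros(h.shape[:2],np.uint8);K[262:305,268:315]=1
for t in (85,100,112):
    m=((h[...,2]>t)&(h[...,1]>110)&(K>0)); print(t,rect(m,c,180)[0], plane(c,np.argwhere(m).mean(0)[::-1],180))
    ap=cv2.approxPolyDP(max(cv2.findContours(m.astype(np.uint8),0,1)[0],key=cv2.contourArea),3,True)[:,0]; print(ap.tolist())
# red top face: bright part
m=mask(im,"red",(265,130,315,190));v=h[...,2][m>0];print(np.percentile(v,[5,25,50,75,95]))
for t in (0,130,160): print(t,rect((m>0)&(h[...,2]>t),c,172.5)[0])
# collar
d=(h[...,2]<75)&(h[...,1]<70)|(h[...,1]>110);d[:200]=0;d[310:]=0;d[:,:250]=0;d[:,345:]=0
# lid circle at z=100: edges
g=(h[...,2]>100)&(h[...,1]<60)
for z in (100,125): pass
print([ (y,int(np.argmax(g[y,150:]))+150, 449-int(np.argmax(g[y,150:450][::-1]))) for y in (290,300,310,320,330)])
# white track edges
w=(h[...,1]<50)&(h[...,2]>165)
for y in (130,140,150,160,170): print(y,np.flatnonzero(w[y,240:345])[[0,-1]]+240 if w[y,240:345].any() else None)
E
```

```text
85 ((593.3513793945312, 136.05467224121094), (18.317285537719727, 17.80556869506836), 47.16204833984375) [593.1992947  135.99639338 180.        ]
[[295, 270], [276, 282], [290, 299], [308, 287]]
100 ((594.075439453125, 136.06747436523438), (17.301076889038086, 16.74254608154297), 47.75713348388672) [594.39100128 136.21422369 180.        ]
[[294, 272], [278, 284], [290, 299], [306, 289]]
112 ((594.9849853515625, 136.29408264160156), (14.929443359375, 14.767545700073242), 47.239559173583984) [594.95450705 136.26046956 180.        ]
[[294, 275], [279, 284], [290, 299], [305, 289]]
[105.45 151.   158.   159.   160.  ]
0 ((504.8478698730469, 116.17212677001953), (18.508705139160156, 14.579549789428711), 11.169950485229492)
130 ((505.2462158203125, 115.90054321289062), (17.840656280517578, 13.885108947753906), 11.126675605773926)
160 ((513.162353515625, 112.82747650146484), (0.9939506649971008, 0.0), 145.9761962890625)
[(290, 180, 415), (300, 185, 411), (310, 201, 403), (320, 202, 396), (330, 212, 384)]
130 [258 323]
140 [259 327]
150 [259 323]
160 [260 324]
170 [260 324]
```

```bash
python3 - <<'E'
from h import *
im=cv2.imread("pics/top0.png")[...,::-1].copy();c=optics.get_calibration("top")
h=cv2.cvtColor(im,cv2.COLOR_RGB2HSV)
m=mask(im,"blue",(380,240,420,285));print(rect(m,c,60)[0])
print("grip top",plane(c,(415.5,213),112))
for n,uv,z in(("candle",(298,291),75),("mug",(310,147),90),("mould",(462,331),35)):print(n,plane(c,uv,z))
t,R=tool();print((R.T@(np.array([593.7,136.1,180])-t)).round(1))
go([400,-265,200],163)
E
```

```text
((445.285400390625, -271.90264892578125), (40.97755813598633, 44.740257263183594), 74.26583862304688)
grip top [ 551.66174239 -300.57181319  112.        ]
candle [383.64606363 -34.46440726  75.        ]
mug [718.37949596 -64.51630852  90.        ]
mould [ 291.33388104 -406.89944837   35.        ]
[-43.3 -18.4 120.9]
from [547.6 145.1 301. ] [ 1.7997e+02 -4.0000e-02 -1.6805e+02] shift(now axes) [ 229.3 -370.7  101. ] shift(target axes) [  21.3 -435.3  101. ] turn rad [ 3.000e-04 -9.000e-04  5.054e-01]
```

Request:
{"fn": "apply_moves", "kwargs": {
  "targets": [
    [0, 0, 0, 0, 0, 0.163, 0],
    [0, 0, 0, 0, 0, 0.163, 0],
    [0, 0, 0, 0, 0, 0.163, 0],
    [3, -51, 0, 0, 0, 0, 0],
    [3, -51, 0, 0, 0, 0, 0],
    [3, -51, 0, 0, 0, 0, 0],
    [3, -51, 0, 0, 0, 0, 0],
    [3, -51, 20, 0, 0, 0, 0],
    [3, -51, 30, 0, 0, 0, 0],
    [3, -51, 30, 0, 0, 0, 0],
    [3, -51, 40, 0, 0, 0, 0],
    [0, 0, 0, 0, 0, 0, 0],
    [0, 0, 0, 0, 0, 0, 0]
  ]
}}

```text
time: 3.65
tool_pos: [413.2, -238.1, 183.2]
tcp_rot: [180.0, 0.0, 164.0]
ft_force: [1.0, 0.6, -0.3]
finger_gap: 85.6
grip_force: 0.0
```

```bash
python3 - <<'E'
from h import *
print(tool()[0])
c=optics.get_calibration("wrist");im=optics.snapshot("wrist");cv2.imwrite("pics/w2.png",im[...,::-1]);np.savez("w2",**c)
h=cv2.cvtColor(im,cv2.COLOR_RGB2HSV)
m=mask(im,"blue");u,s,l=blob(m);print(u,s,np.percentile(h[...,2][l],[5,25,50,75,95]))
E
```

```text
[ 413.15476626 -238.14129468  183.20463513]
[281.57687793 274.59741784] [ 253  240   56   69 3408] [35.   39.   61.   65.   67.65]
```

View pics/w2.png

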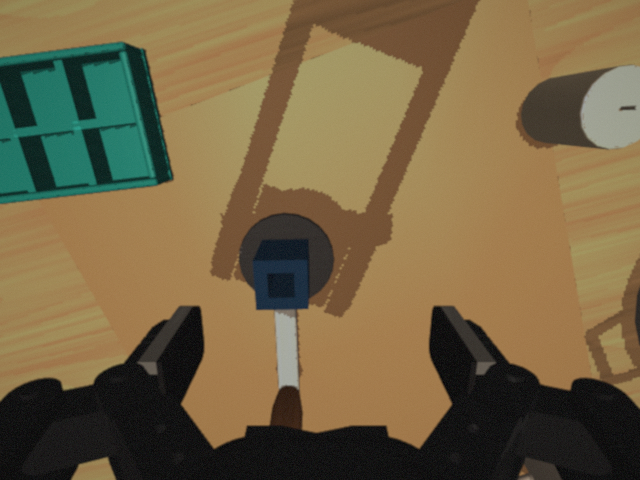

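Wrist view: hub top centre about (281,284) with the bore in it, nearly square to the tool; arm runs down to the grip at (287,400); mould and candle are well off.

```bash
python3 - <<'E'
from h import *
im=cv2.imread("pics/w2.png")[...,::-1].copy();c=dict(np.load("w2.npz"))
h=cv2.cvtColor(im,cv2.COLOR_RGB2HSV)
l=blob(mask(im,"blue"))[2]
for t in (48,52,56):
    m=l&(h[...,2]>t); b=blob(m.astype(np.uint8))[2]; r_,w=rect(b,c,60); print(t,r_,"yaw",r_[2])
    cs,hi=cv2.findContours(b.astype(np.uint8),cv2.RETR_CCOMP,cv2.CHAIN_APPROX_NONE)
    hs=[x for x,y in zip(cs,hi[0]) if y[3]>=0 and cv2.contourArea(x)>100]
    for x in hs:
        ww=np.array([plane(c,p,60)[:2] for p in x[:,0]],np.float32);print(" hole",cv2.minAreaRect(ww))
# arm white line centre, z=42
a=(h[...,1]<50)&(h[...,2]>90)
for y in (320,340,360,375):
    x=np.flatnonzero(a[y,265:310])+265; print(y,x.min(),x.max(),plane(c,(x.mean(),y),42).round(1))
E
```

```text
48 ((447.671630859375, -275.0754699707031), (39.836082458496094, 39.69213104248047), 75.15847778320312) yaw 75.15847778320312
 hole ((448.2474060058594, -275.6114196777344), (21.476736068725586, 21.12616729736328), 73.95355224609375)
52 ((447.7298583984375, -275.4596862792969), (39.71245193481445, 38.9499626159668), 73.95550537109375) yaw 73.95550537109375
 hole ((448.2523498535156, -275.59539794921875), (21.57103729248047, 21.126758575439453), 73.95356750488281)
56 ((447.7210998535156, -275.4900817871094), (39.649169921875, 38.949981689453125), 73.95565032958984) yaw 73.95565032958984
 hole ((448.0631103515625, -275.4543762207031), (22.231979370117188, 22.04117202758789), 75.47686004638672)
320 275 295 [ 486.2 -285.4   42. ]
340 276 296 [ 504.3 -290.2   42. ]
360 278 297 [ 523.1 -294.8   42. ]
375 278 297 [ 537.4 -299.2   42. ]
```

```bash
python3 - <<'E'
from h import *
go([447.9,-275.4,24],164.5)
E
```

```text
from [ 413.7 -238.1  183.8] [-1.8000e+02  9.0000e-02  1.6401e+02] shift(now axes) [-42.9 -26.4 159.9] shift(target axes) [-42.9 -26.8 159.8] turn rad [-0.0001  0.0016 -0.0086]
```

Request:
{"fn": "apply_moves", "kwargs": {
  "targets": [
    [-21, -13, 0, 0, 0, -0.0086, 0],
    [-22, -14, 0, 0, 0, 0, 0],
    [0, 0, 40, 0, 0, 0, 0],
    [0, 0, 40, 0, 0, 0, 0],
    [0, 0, 40, 0, 0, 0, 0],
    [0, 0, 25, 0, 0, 0, 0],
    [0, 0, 14, 0, 0, 0, 0],
    [0, 0, 0, 0, 0, 0, 0],
    [0, 0, 0, 0, 0, 0, 0.5],
    [0, 0, 0, 0, 0, 0, 1],
    [0, 0, 0, 0, 0, 0, 1],
    [0, 0, 0, 0, 0, 0, 1],
    [0, 0, 0, 0, 0, 0, 1],
    [0, 0, 0, 0, 0, 0, 1],
    [0, 0, 0, 0, 0, 0, 1]
  ],
  "force": 60
}}

```text
time: 5.58
tool_pos: [447.6, -277.4, 25.1]
tcp_rot: [-180.0, 0.1, 164.4]
ft_force: [0.6, 0.6, 5.8]
finger_gap: 39.5
grip_force: 61.9
```

```bash
python3 - <<'E'
from h import *
go([447.9,-275.4,150],164.5)
s=sensors.sense();print(s["ft_force"],s["wrist_torque"],s["finger_gap"],s["grip_force"])
E
```

```text
from [ 447.6 -277.4   25.1] [-1.7997e+02  1.3000e-01  1.6439e+02] shift(now axes) [   0.     1.9 -124.9] shift(target axes) [   0.3    2.  -124.9] turn rad [-0.0005  0.0022 -0.0019]
[0.59451141 0.6473322  5.75258754] [0.4096877  0.04128538 0.00100479] 39.4632576017962 61.92029479891062
```

Request:
{"fn": "apply_moves", "kwargs": {
  "targets": [
    [0, 0, -10, 0, 0, 0, 1],
    [0, 0, -40, 0, 0, 0, 1],
    [0, 0, -40, 0, 0, -0.1, 1],
    [0, 0, -40, 0, 0, -0.17, 1],
    [0, 0, -40, 0, 0, -0.17, 1],
    [0, 0, -40, 0, 0, -0.17, 1],
    [0, 0, -30, 0, 0, -0.17, 1],
    [0, 0, 0, 0, 0, -0.17, 1],
    [0, 0, 0, 0, 0, -0.144, 1],
    [0, 0, 0, 0, 0, 0, 1],
    [0, 0, 0, 0, 0, 0, 1]
  ],
  "force": 90
}}

```text
time: 6.95
tool_pos: [490.9, -192.9, 257.7]
tcp_rot: [-177.8, -4.9, -141.2]
ft_force: [0.2, -1.0, -4.3]
finger_gap: 38.8
grip_force: 91.6
```

```bash
python3 - <<'E'
from h import *
go([593.7,136.1,260],227.1)
s=sensors.sense();print(s["ft_force"],s["wrist_torque"],s["finger_gap"],s["grip_force"],s["joint_pos"].round(0))
E
```

```text
from [ 490.9 -192.9  257.7] [-177.82   -4.88 -141.17] shift(now axes) [-285.1  190.7  -33.9] shift(target axes) [-311.   148.7   -2.3] turn rad [-0.0319 -0.0877 -0.1426]
[ 0.16748435 -0.95388958 -4.25466029] [ 0.07592986 -0.03000966 -0.04513287] 38.80217066024239 91.60966895520687 [ -23.   -4.   94.   -5.   90. -152.]
```

```bash
python3 - <<'E'
from h import *
go([593.7,136.1,260],205)
E
```

```text
from [ 490.9 -192.9  257.7] [-177.82   -4.88 -141.17] shift(now axes) [-285.1  190.7  -33.9] shift(target axes) [-232.2  254.8   -2.3] turn rad [-0.0482 -0.0801  0.2428]
```

Request:
{"fn": "apply_moves", "kwargs": {
  "targets": [
    [0, 0, 0, -0.0241, -0.04, 0.1214, 1],
    [0, 0, 0, -0.0241, -0.04, 0.1214, 1],
    [0, 0, 0, 0, 0, 0, 1]
  ]
}}

```text
time: 7.32
tool_pos: [490.5, -194.7, 258.0]
tcp_rot: [-180.0, 0.0, -155.2]
ft_force: [-0.4, -0.4, -3.8]
finger_gap: 39.2
grip_force: 91.6
```

```bash
python3 - <<'E'
from h import *
go([593.7,136.1,260],205)
E
```

```text
from [ 490.5 -194.7  258. ] [-1.7996e+02  1.0000e-02 -1.5516e+02] shift(now axes) [-232.7  256.9   -2.1] shift(target axes) [-233.4  256.2   -2. ] turn rad [-0.0007  0.0002 -0.0028]
```

Request:
{"fn": "apply_moves", "kwargs": {
  "targets": [
    [-33, 36.5, 0, 0, 0, 0, 1],
    [-33, 36.5, 0, 0, 0, 0, 1],
    [-33, 36.5, 0, 0, 0, 0, 1],
    [-33, 36.5, 0, 0, 0, 0, 1],
    [-33, 36.5, 0, 0, 0, 0, 1],
    [-34, 37, 0, 0, 0, 0, 1],
    [-34, 37, 0, 0, 0, -0.13, 1],
    [0, 0, 0, 0, 0, -0.13, 1],
    [0, 0, 0, 0, 0, -0.128, 1],
    [0, 0, 0, 0, 0, 0, 1],
    [0, 0, 0, 0, 0, 0, 1]
  ]
}}

```text
time: 8.7
tool_pos: [594.1, 137.5, 257.9]
tcp_rot: [-179.9, -0.0, -132.9]
ft_force: [0.4, 0.7, -3.5]
finger_gap: 39.1
grip_force: 92.0
```

```bash
python3 - <<'E'
from h import *
go([593.7,136.1,260],227.1)
s=sensors.sense();print(s["ft_force"],s["wrist_torque"])
c=optics.get_calibration("wrist");im=optics.snapshot("wrist");cv2.imwrite("pics/w3.png",im[...,::-1]);np.savez("w3",**c)
for n in("top","side"): cv2.imwrite(f"pics/{n}3.png",optics.snapshot(n)[...,::-1])
E
```

```text
from [594.1 137.5 257.9] [-1.7995e+02 -1.0000e-02 -1.3289e+02] shift(now axes) [ 1.3 -0.7 -2.1] shift(target axes) [ 1.3 -0.7 -2.1] turn rad [-0.0009 -0.0001  0.0001]
[ 0.38654543  0.7281188  -3.46766401] [0.03745199 0.05859263 0.01452649]
```

View pics/w3.png

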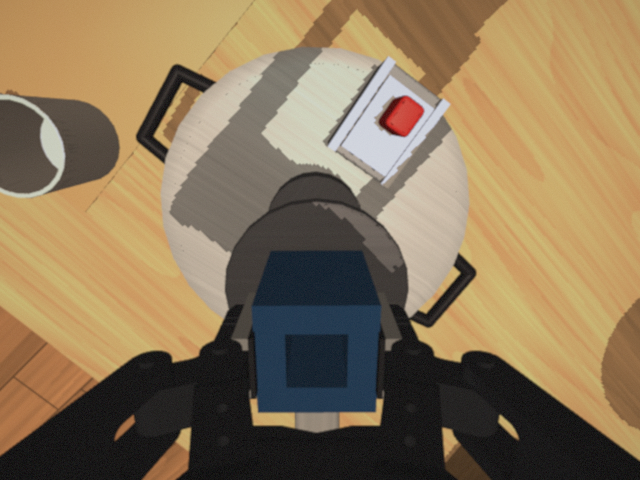

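Crank held upright: hub top face about (252–380, 304–412), bore centre (317,361); latch grip at (402,116); collar partly visible beneath.

```bash
python3 - <<'E'
from h import *
im=cv2.imread("pics/w3.png")[...,::-1].copy();c=dict(np.load("w3.npz"))
h=cv2.cvtColor(im,cv2.COLOR_RGB2HSV);t,R=tool()
l=blob(mask(im,"blue"))[2];v=h[...,2]
print([int(v[y,316]) for y in range(252,330,8)])
T=int((v[280,316]+0)*.5+.5*v[320,300])
b=blob((l&(v>T)).astype(np.uint8))[2]
for z in (292.8,):
    r_,w=rect(b,c,z);print(r_, (R.T@(np.array([*r_[0],z])-t)).round(2))
    cs,hi=cv2.findContours(b.astype(np.uint8),cv2.RETR_CCOMP,cv2.CHAIN_APPROX_NONE)
    for x,y in zip(cs,hi[0]):
        if y[3]>=0 and cv2.contourArea(x)>300:
            ww=np.array([plane(c,p,z)[:2] for p in x[:,0]],np.float32);q=cv2.minAreaRect(ww);print("hole",q,(R.T@(np.array([*q[0],z])-t)).round(2))
m=mask(im,"red",(370,80,440,150));print("red",rect((m>0),c,172.5)[0],rect((m>0)&(v>130),c,172.5)[0])
# shaft in w1, in tool axes there
E
```

```text
[46, 52, 45, 51, 49, 45, 50, 79, 78, 83]
((594.1493530273438, 137.74855041503906), (39.690513610839844, 39.81706237792969), 47.55790710449219) [-1.200e-01 -3.000e-02 -3.482e+01]
hole ((594.3274536132812, 137.88287353515625), (20.684457778930664, 20.916515350341797), 47.15009689331055) [ -0.34  -0.07 -34.82]
red ((506.654541015625, 114.0259017944336), (19.3503360748291, 17.707923889160156), 12.778349876403809) ((506.0260314941406, 115.43490600585938), (18.704015731811523, 14.717084884643555), 12.278863906860352)
```

```bash
python3 - <<'E'
from h import *
c=dict(np.load("w1.npz"))
im=cv2.imread("pics/w1.png");v=cv2.cvtColor(im,cv2.COLOR_BGR2HSV)[...,2]
k=np.zeros_like(v);k[205:280,245:348]=1
d=((v<60)&(k>0)).astype(np.uint8); b=blob(d)[2]
cn=max(cv2.findContours(b.astype(np.uint8),0,1)[0],key=cv2.contourArea)[:,0]
p=np.array([x for x in cn if x[1]<262 ]);W=np.array([plane(c,x,125)[:2] for x in p])
A=np.c_[2*W,np.ones(len(W))];s=np.linalg.lstsq(A,(W**2).sum(1),rcond=None)[0]
res=np.hypot(*(W-s[:2]).T);g=abs(res-36)<2.5
for _ in range(3):
    s=np.linalg.lstsq(A[g],(W[g]**2).sum(1),rcond=None)[0];rad=np.sqrt(s[2]+s[0]**2+s[1]**2);g=abs(np.hypot(*(W-s[:2]).T)-rad)<1.2
print(s[:2],rad,g.sum(),len(g))
go([593.7,136.1,260],227.2)
E
```

```text
[591.62071162 135.9745204 ] 34.505745375306724 61 162
from [594.1 137.7 258. ] [-1.7995e+02  1.0000e-02 -1.3284e+02] shift(now axes) [ 1.4 -0.8 -2. ] shift(target axes) [ 1.4 -0.8 -2. ] turn rad [-0.0009  0.0002 -0.0007]
```

Request:
{"fn": "apply_moves", "kwargs": {
  "targets": [
    [1.4, -0.8, 0, 0, 0, 0, 1],
    [0, 0, 20, 0, 0, 0, 1],
    [0, 0, 20, 0, 0, 0, 1],
    [0, 0, 8, 0, 0, 0, 1],
    [0, 0, 3, 0, 0, 0, 1],
    [0, 0, 2, 0, 0, 0, 1],
    [0, 0, 2, 0, 0, 0, 1],
    [0, 0, 0, 0, 0, 0, 1]
  ]
}}

```text
time: 9.85
tool_pos: [593.9, 136.5, 203.3]
tcp_rot: [-179.9, 0.0, -132.8]
ft_force: [-0.5, -0.8, -4.2]
finger_gap: 38.7
grip_force: 92.1
```

Request:
{"fn": "apply_moves", "kwargs": {
  "targets": [
    [0, 0, 1.5, 0, 0, 0, 1],
    [0, 0, 1.5, 0, 0, 0, 1],
    [0, 0, 1.5, 0, 0, 0, 1],
    [0, 0, 0, 0, 0, 0, 1]
  ]
}}

```text
time: 10.35
tool_pos: [593.7, 136.4, 198.2]
tcp_rot: [-180.0, 0.0, -132.8]
ft_force: [-0.6, 0.3, -3.1]
finger_gap: 39.1
grip_force: 92.1
```

Underside now about 173, below the shaft's top, with no force: it is going on.

Request:
{"fn": "apply_moves", "kwargs": {
  "targets": [
    [0, 0, 2, 0, 0, 0, 1],
    [0, 0, 2, 0, 0, 0, 1],
    [0, 0, 2, 0, 0, 0, 1],
    [0, 0, 2, 0, 0, 0, 1],
    [0, 0, 0, 0, 0, 0, 1]
  ]
}}

```text
time: 10.98
tool_pos: [593.7, 136.3, 190.1]
tcp_rot: [-180.0, 0.0, -132.8]
ft_force: [0.7, -0.9, -5.1]
finger_gap: 38.8
grip_force: 92.1
```

Request:
{"fn": "apply_moves", "kwargs": {
  "targets": [
    [0, 0, 4, 0, 0, 0, 1],
    [0, 0, 4, 0, 0, 0, 1],
    [0, 0, 4, 0, 0, 0, 1],
    [0, 0, 4, 0, 0, 0, 1],
    [0, 0, 4, 0, 0, 0, 1],
    [0, 0, 4, 0, 0, 0, 1],
    [0, 0, 4, 0, 0, 0, 1],
    [0, 0, 4, 0, 0, 0, 1],
    [0, 0, 0, 0, 0, 0, 1]
  ]
}}

```text
time: 12.1
tool_pos: [593.6, 136.3, 157.9]
tcp_rot: [-180.0, -0.0, -132.8]
ft_force: [1.5, -1.8, -5.2]
finger_gap: 38.7
grip_force: 92.2
```

Request:
{"fn": "apply_moves", "kwargs": {
  "targets": [
    [0, 0, 2, 0, 0, 0, 1],
    [0, 0, 2, 0, 0, 0, 1],
    [0, 0, 1.5, 0, 0, 0, 1],
    [0, 0, 1, 0, 0, 0, 1],
    [0, 0, 1, 0, 0, 0, 1],
    [0, 0, 0.5, 0, 0, 0, 1],
    [0, 0, 0, 0, 0, 0, 1]
  ]
}}

```text
time: 12.98
tool_pos: [593.8, 136.4, 150.4]
tcp_rot: [-180.0, 0.0, -132.8]
ft_force: [1.3, -0.6, -3.2]
finger_gap: 39.1
grip_force: 92.1
```

Request:
{"fn": "apply_moves", "kwargs": {
  "targets": [
    [0, 0, 0.7, 0, 0, 0, 1],
    [0, 0, 0.7, 0, 0, 0, 1],
    [0, 0, 0.7, 0, 0, 0, 1],
    [0, 0, 0, 0, 0, 0, 1]
  ]
}}

```text
time: 13.48
tool_pos: [593.8, 136.4, 150.3]
tcp_rot: [-179.9, 0.0, -132.8]
ft_force: [-6.8, -3.1, 9.9]
finger_gap: 38.8
grip_force: 93.9
```

Request:
{"fn": "apply_moves", "kwargs": {
  "targets": [
    [0, 0, -1.5, 0, 0, 0, 1],
    [0, 0, 0, 0, 0, 0, 0],
    [0, 0, 0, 0, 0, 0, 0],
    [0, 0, 0, 0, 0, 0, 0],
    [0, 0, 0, 0, 0, 0, 0],
    [0, 0, 0, 0, 0, 0, 0],
    [0, 0, -10, 0, 0, 0, 0],
    [0, 0, -30, 0, 0, 0, 0],
    [0, 0, -40, 0, 0, 0, 0],
    [0, 0, -40, 0, 0, 0, 0],
    [0, 0, -30, 0, 0, 0, 0],
    [0, 0, 0, 0, 0, 0, 0],
    [0, 0, 0, 0, 0, 0, 0]
  ]
}}

```text
time: 15.1
tool_pos: [593.4, 136.4, 299.3]
tcp_rot: [-180.0, -0.0, -132.8]
ft_force: [-0.0, 0.2, -0.5]
finger_gap: 85.3
grip_force: 0.0
```

```bash
python3 - <<'E'
from h import *
s=sensors.sense();print(s["ft_force"],s["tool_pos"])
c=optics.get_calibration("wrist");im=optics.snapshot("wrist");cv2.imwrite("pics/w4.png",im[...,::-1]);np.savez("w4",**c)
sd=optics.snapshot("side");f=cv2.resize(sd[130:250,220:380],(640,480),interpolation=cv2.INTER_CUBIC)
a=cv2.resize(im,(400,300));b=cv2.resize(f,(400,300));cv2.imwrite("pics/c4.png",np.hstack([a,b])[...,::-1]);cv2.imwrite("pics/side4.png",sd[...,::-1])
m=mask(im,"red");u,st,l=blob(m);print(u,st,plane(c,u,172.5),rect(l,c,172.5)[0])
v=cv2.cvtColor(im,cv2.COLOR_RGB2HSV)[...,2];l=blob(mask(im,"blue"))[2];b=blob((l&(v>60)).astype(np.uint8))
print(b[0],b[1],rect(b[2],c,185)[0])
E
```

```text
[-0.01021881  0.18083473 -0.50541322] [593.43412854 136.44077256 299.33930288]
[390.68645358 118.52054795] [375 102  32  34 657] [506.13982839 115.16805698 172.5       ] ((506.2778625488281, 115.21607971191406), (19.035133361816406, 15.17549991607666), 13.037900924682617)
[315.80535966 230.82040433] [ 287  204   59   55 2127] ((593.5252075195312, 136.2893524169922), (38.905521392822266, 39.54534912109375), 47.26490783691406)
```

View pics/c4.png

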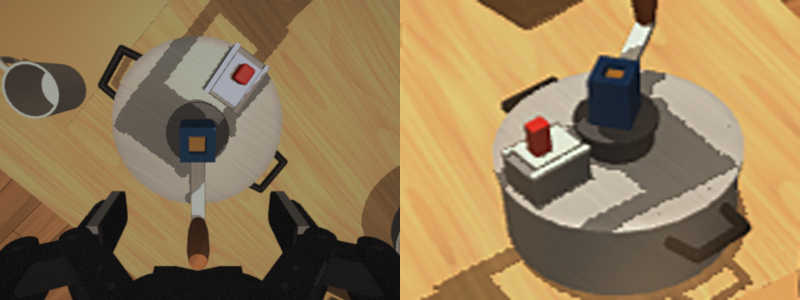

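Crank seated with the brass shaft visible in its bore (hub centre 593.5, 136.3; arm clear of the latch). Now grip the red latch block.

Request:
{"fn": "apply_moves", "kwargs": {
  "targets": [
    [0, 0, 0, 0, 0, 0.151, 0],
    [0, 0, 0, 0, 0, 0.151, 0],
    [0, 0, 0, 0, 0, 0.15, 0],
    [0, 0, 0, 0, 0, 0.15, 0],
    [30, 0, 0, 0, 0, 0, 0],
    [30, -1, 0, 0, 0, 0, 0],
    [30, 0, 0, 0, 0, 0, 0],
    [0, 0, 30, 0, 0, 0, 0],
    [0, 0, 40, 0, 0, 0, 0],
    [0, 0, 40, 0, 0, 0, 0],
    [0, 0, 20, 0, 0, 0, 0],
    [0, 0, 0, 0, 0, 0, 0],
    [0, 0, 0, 0, 0, 0, 0]
  ]
}}

```text
time: 16.82
tool_pos: [506.4, 115.6, 170.3]
tcp_rot: [-180.0, 0.1, -167.2]
ft_force: [0.0, -0.8, 0.6]
finger_gap: 85.0
grip_force: 0.0
```

```bash
python3 - <<'E'
from h import *
go([505.7,115.6,149],192.7)
c=optics.get_calibration("wrist");im=optics.snapshot("wrist");cv2.imwrite("pics/w5.png",im[...,::-1])
m=mask(im,"red");u,st,l=blob(m);print(u,st,rect(l,c,172.5)[0]);print(sensors.sense()["ft_force"])
E
```

```text
from [506.4 115.6 170.3] [-1.7998e+02  6.0000e-02 -1.6725e+02] shift(now axes) [ 0.7  0.1 21.3] shift(target axes) [ 0.7  0.1 21.3] turn rad [-0.0004  0.001   0.0009]
[316.88010204 307.44706633] [ 299  286   37   44 1568] ((504.5260009765625, 115.66889953613281), (19.22486686706543, 14.70805549621582), 12.770572662353516)
[ 0.42634412 -0.2443102   0.77466321]
```

View pics/w5.png

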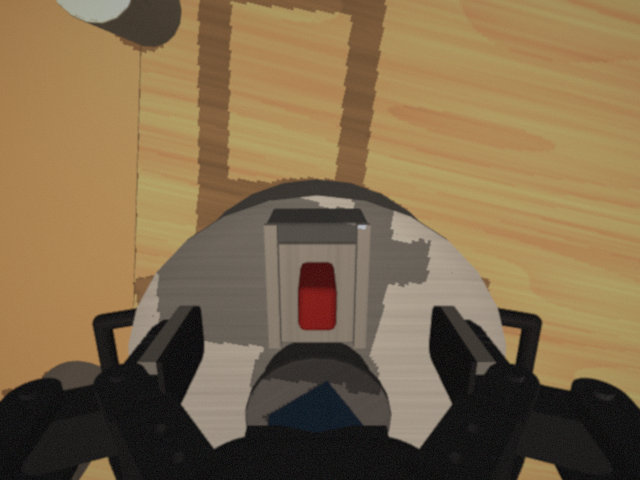

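Red grip at (317,307) lies centred between the open fingers and square to them; descend and grip.

Request:
{"fn": "apply_moves", "kwargs": {
  "targets": [
    [1, 0, 10, 0, 0, 0, 0],
    [0, 0, 10, 0, 0, 0, 0],
    [0, 0, 0, 0, 0, 0, 0],
    [0, 0, 0, 0, 0, 0, 0.6],
    [0, 0, 0, 0, 0, 0, 1],
    [0, 0, 0, 0, 0, 0, 1],
    [0, 0, 0, 0, 0, 0, 1],
    [0, 0, 0, 0, 0, 0, 1],
    [0, 0, 0, 0, 0, 0, 1],
    [0, 0, 0, 0, 0, 0, 1]
  ],
  "force": 40
}}

```text
time: 18.12
tool_pos: [505.4, 115.6, 150.1]
tcp_rot: [-180.0, 0.1, -167.2]
ft_force: [-2.2, 2.5, 4.1]
finger_gap: 15.4
grip_force: 40.9
```

Request:
{"fn": "apply_moves", "kwargs": {
  "targets": [
    [-2, 0, 0, 0, 0, 0, 1],
    [-2.5, 0, 0, 0, 0, 0, 1],
    [-2.5, 0, 0, 0, 0, 0, 1],
    [-2.5, 0, 0, 0, 0, 0, 1],
    [-2.5, 0, 0, 0, 0, 0, 1],
    [-2.5, 0, 0, 0, 0, 0, 1],
    [-2.5, 0, 0, 0, 0, 0, 1],
    [-2.5, 0, 0, 0, 0, 0, 1],
    [0, 0, 0, 0, 0, 0, 1]
  ]
}}

```text
time: 19.25
tool_pos: [524.5, 119.9, 150.1]
tcp_rot: [-180.0, 0.1, -167.2]
ft_force: [-1.2, 2.3, 3.8]
finger_gap: 15.6
grip_force: 41.0
```

Request:
{"fn": "apply_moves", "kwargs": {
  "targets": [
    [-1.5, 0, 0, 0, 0, 0, 1],
    [-1.5, 0, 0, 0, 0, 0, 1],
    [-1, 0, 0, 0, 0, 0, 1],
    [-1, 0, 0, 0, 0, 0, 1],
    [-1, 0, 0, 0, 0, 0, 1],
    [-1, 0, 0, 0, 0, 0, 1],
    [0, 0, 0, 0, 0, 0, 1],
    [0, 0, 0, 0, 0, 0, 1]
  ]
}}

```text
time: 20.25
tool_pos: [531.1, 121.4, 150.1]
tcp_rot: [-180.0, 0.1, -167.2]
ft_force: [-2.6, 2.7, 5.8]
finger_gap: 15.5
grip_force: 41.1
```

Request:
{"fn": "apply_moves", "kwargs": {
  "targets": [
    [-1, 0, 0, 0, 0, 0, 1],
    [-1, 0, 0, 0, 0, 0, 1],
    [-1, 0, 0, 0, 0, 0, 1],
    [0, 0, 0, 0, 0, 0, 1],
    [0, 0, 0, 0, 0, 0, 1]
  ]
}}

```text
time: 20.88
tool_pos: [531.3, 121.5, 150.1]
tcp_rot: [-180.0, -0.3, -167.2]
ft_force: [-19.5, -1.7, 18.3]
finger_gap: 15.0
grip_force: 42.8
```

End stop reached (0.2 mm motion for 3 mm commanded, 20 N). Relax, release, rise.

Request:
{"fn": "apply_moves", "kwargs": {
  "targets": [
    [1.5, 0, 0, 0, 0, 0, 1],
    [0, 0, 0, 0, 0, 0, 0],
    [0, 0, 0, 0, 0, 0, 0],
    [0, 0, 0, 0, 0, 0, 0],
    [0, 0, 0, 0, 0, 0, 0],
    [0, 0, 0, 0, 0, 0, 0],
    [0, 0, -10, 0, 0, 0, 0],
    [0, 0, -30, 0, 0, 0, 0],
    [0, 0, -40, 0, 0, 0, 0],
    [0, 0, -40, 0, 0, 0, 0],
    [0, 0, -30, 0, 0, 0, 0],
    [30, 0, 0, 0, 0, 0, 0],
    [0, 0, 0, 0, 0, 0, 0],
    [0, 0, 0, 0, 0, 0, 0]
  ]
}}

```text
time: 22.62
tool_pos: [503.4, 115.0, 300.1]
tcp_rot: [-180.0, 0.1, -167.2]
ft_force: [0.5, -0.2, -0.6]
finger_gap: 85.4
grip_force: 0.0
```

```bash
python3 - <<'E'
from h import *
print(sensors.sense()["ft_force"])
c=optics.get_calibration("wrist");im=optics.snapshot("wrist")
sd=optics.snapshot("side")[130:250,220:380]
cv2.imwrite("pics/c6.png",np.hstack([cv2.resize(im,(400,300)),cv2.resize(sd,(400,300))])[...,::-1])
m=mask(im,"red");u,st,l=blob(m);R=rect(l,c,172.5)[0]
v=cv2.cvtColor(im,cv2.COLOR_RGB2HSV)[...,2];l=blob(mask(im,"blue"))[2]
for t in(48,60):
    b=blob((l&(v>t)).astype(np.uint8));H=rect(b[2],c,185)[0];print(R,H,np.hypot(R[0][0]-H[0][0],R[0][1]-H[0][1]))
E
```

```text
[ 0.49066603 -0.22482256 -0.58448913]
((530.7302856445312, 121.60742950439453), (18.32974624633789, 14.268284797668457), 12.769492149353027) ((593.2535400390625, 136.63816833496094), (40.58158874511719, 40.0087776184082), 47.392948150634766) 64.30459120370774
((530.7302856445312, 121.60742950439453), (18.32974624633789, 14.268284797668457), 12.769492149353027) ((593.5052490234375, 136.74246215820312), (40.153568267822266, 39.80770492553711), 47.50252914428711) 64.57371942713904
```

View pics/c6.png

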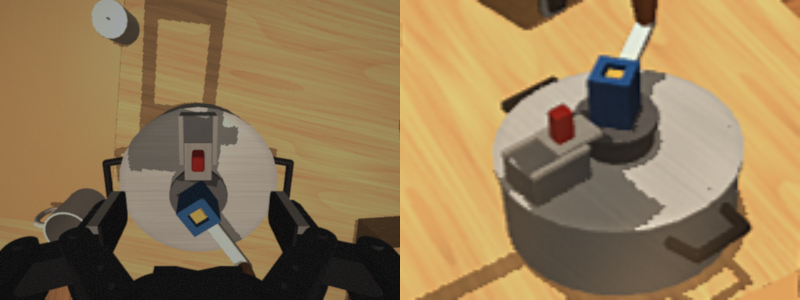

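The tongue lies over the flange, the latch grip is about 64.5 mm from the shaft's axis (65 mm when closed), and the robot touches nothing.

```bash
python3 -c "
from bench import r
print(r.hand_in())"
```

```text
the job is handed in; nothing more can be done
None
```

The crank is fully home on the shaft, the latch is slid over its foot to the end stop, the gripper has let go of everything, and the job was handed in at about 23 s of the 72 s (no verdict was returned).

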